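# Gauge the rinse tank with its dip rod

### The arm

A 7-joint arm with a two-finger parallel gripper is mounted at the origin on the work surface. World frame = base frame: x ahead of the robot, y to its left, z up, the work surface at z = 0. Lengths are in m, angles in rad, forces in N, time in s.
With the tool pointing down it reaches from about 0.425 to 0.875 m from the base axis. Payload 8.4 kg.
Tool frame: the origin (TCP) lies at the very end of the fingers, on their centre line; the grasp point (between the pads) lies r.grasp_offset behind it (r.grasp_offset is the distance from the TCP to the grasp point, in m); z points along the fingers, y is the line along which they close (so a half turn about z gives the same grasp; the last joint's range is limited). The gripper opens to 85 mm and grips with 20 to 120 N. Pads are 22 mm wide; open, the fingers measure 114 mm over their backs; the gripper's body (76 mm by 85 mm) begins 54 mm behind the grasp point. The pads swing forward as they close: fully open they stand 13 mm farther back than shut.
Start: joints at [-1.383, 0.333, 0.04, 1.465, -0.013, 1.343, -0.059], TCP at [0.184, 0.623, 0.231] pointing down, gripper open.
Joint ranges: [-2.58, 2.58], [-0.38, 2.09], [-1.3, 1.39], [0.25, 2.4], [-1.5, 4.64], [0.08, 2.09], [-2.65, 2.65]. Speed limits (rad/s): [2.22, 2.22, 2.79, 2.79, 3.14, 3.14, 3.14].

### API

Orientations are given as a unit quaternion [x, y, z, w].
In Python, from station import sense, optics, ticket, r gives the robot as it stands.
- The arm moves only by the tool play_rows, never from a script. Its argument "series" is text: rows parted by semicolons, each of 7 numbers parted by spaces: the shift along the world's x, y, z in m, then the turn, a rotation vector about the world's x, y, z in degrees, then the closure, from -1 (fully open) to 1 (shut). In form: x y z rx ry rz gripper; .... A call has 1 to 12 rows; each row shifts and turns the commanded pose from where the row before left it; what a row does not reach is not made up. A row lasts 1/8 s, in which the tool goes at most 62.5 mm and 10.7 degrees, less where a joint would pass 70% of its speed; a pose out of reach is approached as far as the arm can. A call with a gripper value outside its range is refused whole. The fingers move at their own pace and stop on an object; "newtons" is the grip in N (left out, the last holds). Time passes only in rows, so rows that do not move let the fingers close. It gives the time, the measured TCP pose, the force, the opening and the grip force at its end, in the units of the state.
- sense(): the state, without advancing time (a new reading comes with each control period).
- optics.grab_frame(name): name is "scene" or "top" or "wrist"; returns (picture, depth): 384x512x3 uint8, blue, green, red; 384x512 float32, m along the optical axis (not along the pixel's ray), 0 where there is no reading.
- optics.camera_model(name): a dict with "K" (3x3 intrinsics, pixels), "rvec" (rotation vector, rad) and "tvec" (3), from world to camera coordinates, as OpenCV has them; the wrist camera has in their place "T_tool_cam" (4x4, takes a point from camera to tool coordinates, whose origin is the TCP and whose axes are the flange's). Camera axes: x right, y down, z forward; pixel columns grow to the right and rows downward; lengths in m; the calibration is good to about 2 mm. A picture is of the moment at which its call begins: read the wrist's pose just before it. camera_model takes no time and is no camera call.
- ticket.hand_in(): hands the job in; it is judged then, once.
The state is a dict: "time_s": time; "joint_positions": joint angles; "dq": joint speeds; "joint_torque": joint torques, N m; "tcp_pos": TCP position; "tcp_rot": TCP orientation; "wrist_force": force on the tool from outside, world axes, zero at the start; "ft_torque": the same for the moment, N m; "finger_gap": finger opening in m; "grasp_force": force on a finger pad.
Only numpy, scipy, OpenCV 4.12 (cv2) and the standard library are available. Lean on these libraries where they do the work, as an engineer would, in place of code of your own. Each camera call takes 0.05 s, during which the arm holds its last target. There are 200 camera calls.

### The job

Check the water level in the slide stainer's rinse tank: turn the gauge rod's handle anticlockwise (seen from above) until its lugs are well clear of the holder's keepers, lift the rod out, and lower it gently down the tank's guide tube until its collar rests on the rim. Then draw it right out and hold it level, with its tip over the middle of the white card and the whole rod at least a hand's breadth above the bench, for reading. The program finishes while still holding the rod steady like that; leave the bottle, the slide box and the stain pot alone.

Things in the scene. Friction and masses are not known exactly. Their poses are not given: they have to be found in the camera images.
- gauge_rod: Loose steel gauge rod, 155 mm long, about 90 g, upright in the holder at the start. Origin at the bottom tip, z along the rod to the handle. Rod 8 mm thick, tapered tip; collar 32 mm across, 90 to 98 mm up; on it two lugs along the rod's x and -x, reaching 24 mm from the axis, 8 mm wide, 90 to 95 mm up; above it a 10 mm stem and a black disc handle. Balances about 110 mm from the tip.
- rod_collar (a point): Centre of the underside of the rod's collar, 90 mm from the tip; this face rests on the holder or on the guide tube's rim.
- rod_grip (a point): Centre of the rod's black disc handle, 138 mm from the tip. The disc stands on edge: 34 mm across, 12 mm thick, flat faces looking along the rod's +y and -y; pinch it across these faces, with the gripper at any pitch about y. Site axes as the rod's.
- holder: Fixed aluminium bayonet holder, base 90 x 80 mm, origin at the centre of its underside. On its top plate (70 x 56 mm, 100 mm high) two keepers at +x and -x, 16 mm wide along y, top at 112 mm, reach in to 17 mm from the axis over the rod's lugs with 2 mm of play. At the start the lugs lie under them (rod x along holder x within 0.1 rad).
- holder_mouth (a point): Centre of the 13 mm bore on the holder's top face, 100 mm above the bench. Stops block turning the rod clockwise; anticlockwise from above frees its lugs after about 0.75 rad, 1.2 to 1.4 rad is well clear. No spring: the rod stays as turned. Then it lifts straight up, 90 mm to leave the bore.
- tank: Fixed white rinse-water tank 150 (x) x 130 (y) x 70 mm high with a grey lid, origin at the centre of its underside. On the lid a vertical steel guide tube, 22 mm outside, 14 mm bore, 40 mm tall, flared mouth 30 mm outside and 22 mm inside, at x = -30, y = +20 mm; and a grey filler cap, 40 mm across, 12 mm high, at x = 40, y = -30 mm.
- tube_mouth (a point): Centre of the guide tube's rim, 110 mm above the bench; the bore is clear down to the bench. With the rod fully in, the collar's underside lies on the rim and the tip is 90 mm below it.
- card: White paper-faced reading card, fixed flat on the bench, 160 x 160 x 3 mm, origin at the centre of its underside.
- oil_bottle: Bystander: small amber bottle, 36 mm across, 70 mm tall, loose. Origin under its centre.
- slide_box: Bystander: grey slide box, 90 x 75 x 32 mm, loose. Origin under its centre.
- stain_pot: Bystander: glass pot, 60 mm across, 50 mm tall, loose. Origin under its centre.

How it is judged:
By the outcome, as a careful person would: the job done as asked, in the order asked, and still so for the second after the job is handed in, while the arm keeps its last pose, push and grip.
It also fails if it takes over 61 s, if anything falls off the work surface, if the arm or the gripper's body presses on something with over 40 N, if the wrist force passes 120 N, or if a joint passes its speed limit or range.

## Working session

There is one attempt and no reset: what is moved stays moved. The work goes in short steps, Python scripts to look and compute and a tool call to move; the robot and the scene stay as the last step left them, time stands still between calls to the robot, and variables do not carry over. Pictures are saved under pics/ and viewed, at most 10 in all, crops included, and the job is handed in when it is done.

Besides the shell and the picture viewer there is one more tool, called after "Call:" as name(argument=value, ...) on one line, values as JSON. play_rows: Moves the arm, as the interface text tells. Its arguments: {"type":"object","properties":{"series":{"type":"string"},"newtons":{"type":"number"}},"required":["series"]}

```bash
ls; mkdir -p pics; cat > h.py <<'E'
import numpy as np, cv2
from station import sense, optics, ticket, r
from scipy.spatial.transform import Rotation as R
def cam(name,s=None):
    m=optics.camera_model(name);K=np.array(m["K"])
    if "rvec" in m:
        Rc=cv2.Rodrigues(np.array(m["rvec"],float))[0];t=np.array(m["tvec"]).ravel()
        return K,Rc.T,-Rc.T@t
    T=np.array(m["T_tool_cam"]);Rt=R.from_quat(s["tcp_rot"]).as_matrix()
    return K,Rt@T[:3,:3],Rt@T[:3,3]+np.array(s["tcp_pos"])
def onplane(c,uv,z):
    K,Rw,o=c;d=Rw@np.linalg.solve(K,[uv[0],uv[1],1]);return o+d*(z-o[2])/d[2]
def cloud(c,depth):
    K,Rw,o=c;v,u=np.mgrid[:depth.shape[0],:depth.shape[1]]
    p=np.stack([(u-K[0,2])/K[0,0]*depth,(v-K[1,2])/K[1,1]*depth,depth],-1)
    return p@Rw.T+o
E
python3 - <<'E'
from h import *
s=sense();print(s["tcp_pos"],s["tcp_rot"],s["finger_gap"],r.grasp_offset,s["time_s"])
for n in("top","scene"):
    p,d=optics.grab_frame(n);cv2.imwrite(f"pics/{n}0.png",p);np.save(n+"0.npy",d);print(n,cam(n)[2],d.min(),d.max())
E
```

```text
pics
[0.18378198 0.62298713 0.23041417] [ 1.42940065e-01  9.89731004e-01 -8.19212813e-04 -8.17691239e-05] 0.08541458935222618 0.0187 0.0
top [0.42037129 0.00149702 0.92461821] 0.0 1.9507978
scene [1.23074156 0.53152798 0.68426906] 0.0 3.9885314
```

View pics/top0.png

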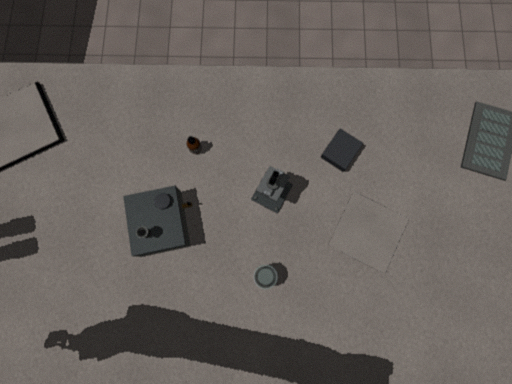

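View pics/scene0.png

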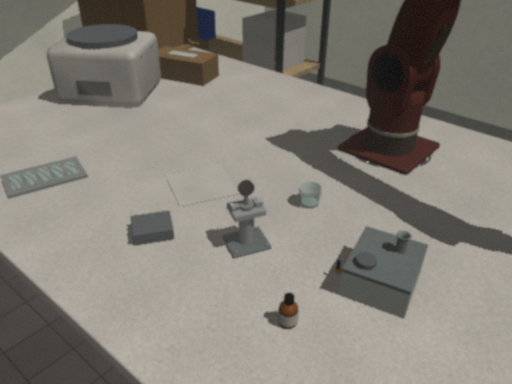

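The top view shows the holder with the black handle at about (272,180), the tank at (155,220) with its tube at (142,232), the card at (369,232), the bottle at (194,144), the slide box at (342,150) and the pot at (266,276). The scene view shows the disc handle at (246,188), the tube at (404,237) and the card at (202,185).

```bash
python3 - <<'E'
from h import *
p=cv2.imread("pics/top0.png");d=np.load("top0.npy");c=cam("top");P=cloud(c,d)
for n,uv,z in(("handle",(272,179),.138+.01),("tube",(142,232),.11),("card",(369,232),.003),("bottle",(193,143),.07),("box",(342,150),.03),("pot",(266,276),.05),("filler",(163,201),.08)):
    print(n,onplane(c,uv,z).round(3),P[uv[1],uv[0]].round(3))
cs=cam("scene");Q=cloud(cs,np.load("scene0.npy"))
for n,x0,x1 in(("top",P,None),("scene",Q,None)):
    Z=x0[...,2]
    m=(abs(x0[...,0]-.5)<.12)&(abs(x0[...,1])<.12)
    for lo,hi in((.10,.108),(.108,.114),(.116,.17)):
        k=m&(Z>lo)&(Z<hi)
        if k.sum()>3:
            q=x0[k][:,:2];print(n,lo,k.sum(),q.mean(0).round(4),cv2.minAreaRect(q.astype(np.float32)*1000), x0[k][:,2].max())
def rect(k):
    k=k.astype(np.uint8);n,l,st,ce=cv2.connectedComponentsWithStats(k);i=1+st[1:,4].argmax();return l==i
Z=P[...,2]
for nm,lo,hi,reg in(("lid",.066,.076,P[...,1]>.1),("base",.004,.04,(abs(P[...,1])<.08)&(P[...,0]<.6)&(P[...,0]>.4))):
    k=rect((Z>lo)&(Z<hi)&reg&(d>0));print(nm,k.sum(),cv2.minAreaRect(P[k][:,:2].astype(np.float32)*1000))
k=(Z>.1)&(Z<.12)&(P[...,1]>.15)&(P[...,1]<.4);print("tube rim",k.sum(),P[k].mean(0),(P[k].min(0)+P[k].max(0))/2)
g=cv2.cvtColor(p,6).astype(int);cv2.imwrite("pics/crop1.png",np.hstack([cv2.resize(p[150:225,235:310],(400,400),interpolation=2),cv2.resize(p[180:255,110:185],(400,400),interpolation=2)])*1)
cc=cv2.convertScaleAbs(cv2.GaussianBlur(p,(3,3),0))
k=rect((cv2.inRange(cc[170:290,310:430],(112,112,112),(255,255,255))>0));print(np.median(p[200:265,340:400],(0,1)),np.median(p[280:330,340:400],(0,1)))
E
```

```text
handle [ 0.622 -0.021  0.148] [ 0.618 -0.021  0.163]
tube [0.5   0.276 0.11 ] [0.503 0.285 0.085]
card [ 0.522 -0.28   0.003] [ 0.522 -0.28   0.002]
bottle [0.733 0.179 0.07 ] [0.737 0.181 0.061]
box [ 0.735 -0.209  0.03 ] [ 0.734 -0.209  0.033]
pot [ 0.405 -0.012  0.05 ] [ 0.405 -0.013  0.006]
filler [0.58  0.242 0.08 ] [0.579 0.241 0.084]
top 0.1 104 [ 0.6065 -0.0231] ((602.257080078125, -18.180728912353516), (34.56038284301758, 57.49427795410156), 0.9222426414489746) 0.10780527407769791
top 0.108 70 [ 0.6045 -0.0126] ((607.9920654296875, -15.131237030029297), (21.818302154541016, 33.58644104003906), 47.93217849731445) 0.11368884745667351
top 0.116 39 [ 0.614  -0.0205] ((615.3631591796875, -20.069807052612305), (12.161724090576172, 12.25963020324707), 64.7452163696289) 0.1633515644990251
scene 0.1 88 [ 0.6079 -0.0058] ((612.360595703125, -16.161907196044922), (59.829288482666016, 43.11960220336914), 62.80620193481445) 0.10768754830111704
scene 0.108 70 [ 0.6067 -0.0094] ((610.6355590820312, -13.429882049560547), (24.92109489440918, 39.67237854003906), 52.478424072265625) 0.11387818727724208
scene 0.116 48 [ 0.6165 -0.0137] ((615.1469116210938, -17.469675064086914), (17.15775489807129, 8.802655220031738), 83.24700164794922) 0.16532425196893563
lid 2874 ((535.0679321289062, 265.1922607421875), (150.40467834472656, 131.055908203125), 12.932662963867188)
base 191 ((584.3555908203125, -16.641075134277344), (76.66724395751953, 30.162851333618164), 89.81321716308594)
tube rim 95 [0.50157408 0.27933509 0.10713677] [0.50169784 0.27828292 0.10604419]
[109. 114. 121.] [107. 113. 119.]
```

View pics/crop1.png

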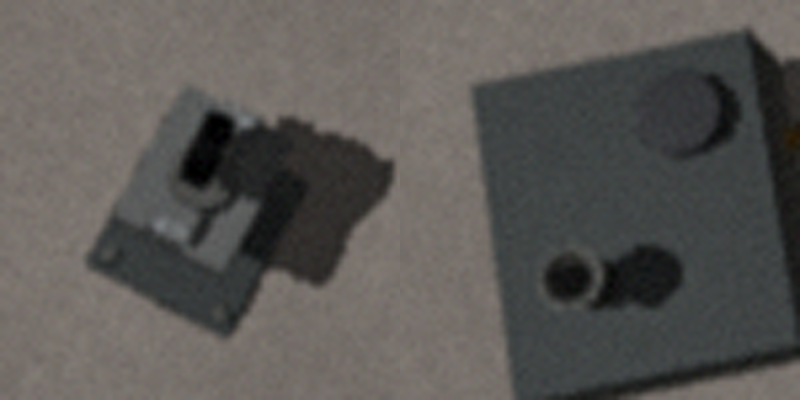

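The crop shows the disc handle on edge, with its long axis running (192,180) to (222,115), so rod x points at about −27° in world. The guide tube's rim is at crop (570,278), which agrees with the depth estimate of (0.5015, 0.278).

```bash
cat >> h.py <<'E'
def tool(yaw_h,pitch):
    "tool z points down, tilted by pitch deg towards heading yaw_h; tool y = heading-90"
    h=np.array([np.cos(np.radians(yaw_h)),np.sin(np.radians(yaw_h)),0]);y=np.array([h[1],-h[0],0])
    a=np.radians(pitch);z=np.array([0,0,-1])*np.cos(a)+h*np.sin(a);return R.from_matrix(np.c_[np.cross(y,z),y,z])
def rows(p0,R0,p1,R1,n,g=None):
    "straight move of the grasp point g (tool frame), n rows"
    g=np.array([0,0,-r.grasp_offset]) if g is None else g
    w=(R1*R0.inv()).as_rotvec();P=[];a=p0+R0.apply(g);b=p1
    for i in range(n+1):
        Ri=R.from_rotvec(w*i/n)*R0;P.append(a+(b-a)*i/n-Ri.apply(g))
    d=np.diff(P,axis=0);print("turn/row",np.degrees(w/n).round(2),"tot",np.degrees(w).round(2))
    print("\n".join(" ".join(f"{v:.4f}" for v in q) for q in d))
E
python3 - <<'E'
from h import *
print([a for a in dir(r) if a[0]!='_']);print(np.array(optics.camera_model("wrist")["T_tool_cam"]).round(3).tolist())
E
```

```text
['IKError', 'grasp_offset']
[[-0.0, -0.958, -0.287, 0.072], [1.0, -0.0, 0.001, -0.001], [-0.001, -0.287, 0.958, -0.141], [0.0, 0.0, 0.0, 1.0]]
```

Call:
play_rows(series="0.02 -0.035 0.01 0 0 -10.6 -1;0.02 -0.035 0.01 0 0 -10.6 -1;0.02 -0.035 0.01 0 0 -10.6 -1;0.02 -0.035 0.01 0 0 -10.6 -1;0.025 -0.035 0.01 0 0 -10.6 -1;0.025 -0.035 0.01 0 0 -10.6 -1;0.025 -0.035 0.01 0 0 -10.6 -1;0.025 -0.035 0 0 0 -10.6 -1;0.025 -0.035 0 0 0 -10.6 -1;0.025 -0.035 0 0 0 -10.6 -1;0.025 -0.035 0 0 0 -10.6 -1;0.025 -0.035 0 0 0 -10.6 -1")

```text
time_s: 1.6
tcp_pos: [0.4644, 0.2021, 0.3011]
tcp_rot: [0.951, 0.309, -0.0, -0.0]
wrist_force: [0.8, -0.5, 0.7]
finger_gap: 0.0854
grasp_force: 0.0
```

Call:
play_rows(series="0.023 -0.035 0 0 0 -10.5 -1;0.023 -0.035 0 0 0 -10.5 -1;0.023 -0.035 0 0 0 -10.5 -1;0.023 -0.035 -0.01 0 0 -10.5 -1;0.023 -0.035 -0.01 0 0 -10.5 -1;0.023 -0.04 0 0 0 -10.5 -1;0 0 0 0 0 0 -1;0 0 0 0 0 0 -1")

```text
time_s: 2.6
tcp_pos: [0.6016, -0.0112, 0.2809]
tcp_rot: [0.973, -0.23, -0.0, 0.0]
wrist_force: [0.1, 1.0, 0.5]
finger_gap: 0.0854
grasp_force: 0.0
```

```bash
python3 - <<'E'
from h import *
s=sense();p,d=optics.grab_frame("wrist");cv2.imwrite("pics/w1.png",p);np.save("w1.npy",d);c=cam("wrist",s)
P=cloud(c,d);np.save("w1P.npy",P);print(s["tcp_pos"],R.from_quat(s["tcp_rot"]).as_matrix().round(3).tolist())
g=p.max(2);k=((P[...,2]>.12)&(P[...,2]<.19)&(d>0)).astype(np.uint8)
n,l,st,ce=cv2.connectedComponentsWithStats(k)
for i in range(1,n):
    if st[i,4]>150:
        q=P[l==i];print(st[i],q.mean(0).round(4),q.min(0).round(3),q.max(0).round(3),cv2.minAreaRect(q[:,:2].astype(np.float32)*1000))
E
```

```text
[ 0.60162982 -0.0111664   0.28086777] [[0.894, -0.447, -0.001], [-0.447, -0.894, 0.0], [-0.001, 0.0, -1.0]]
[250 143  14  35 460] [ 0.6277 -0.0253  0.1599] [ 0.609 -0.036  0.147] [ 0.643 -0.013  0.165] ((626.296875, -24.652997970581055), (11.878928184509277, 31.69536018371582), 64.31639099121094)
```

View pics/w1.png

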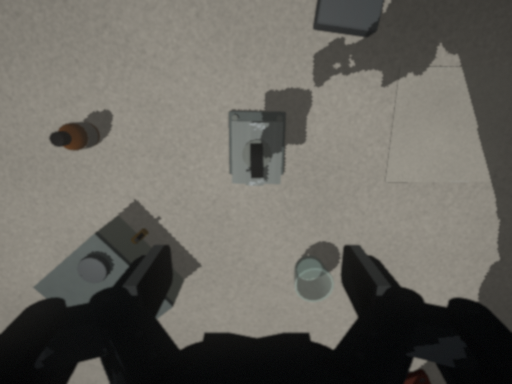

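The wrist view shows the disc on edge at cols 250–264, rows 143–178, aligned with the tool's x axis. The holder plate is around cols 231–285, and the card lies at the right, roughly (388–492, 66–183).

```bash
python3 - <<'E'
from h import *
P=np.load("w1P.npy");T=cloud(cam("top"),np.load("top0.npy"));S=cloud(cam("scene"),np.load("scene0.npy"))
def rep(nm,X,lo,hi,c,rad):
    k=(X[...,2]>lo)&(X[...,2]<hi)&(np.hypot(X[...,0]-c[0],X[...,1]-c[1])<rad);q=X[k]
    if len(q)>5: print(nm,lo,len(q),"rect",np.round(np.hstack(cv2.minAreaRect(q[:,:2].astype(np.float32)*1000)),1),"med",np.median(q,0).round(4))
for nm,X in(("wrist",P),("top",T),("scene",S)):
    for lo,hi in((.095,.105),(.106,.116),(.12,.18)): rep(nm,X,lo,hi,(.615,-.02),.07)
    rep(nm+" filler",X,.077,.09,(.58,.242),.03);rep(nm+" bottle",X,.045,.08,(.735,.18),.04);rep(nm+" box",X,.025,.04,(.735,-.21),.08)
    rep(nm+" tube",X,.1,.118,(.5,.278),.03)
p=cv2.imread("pics/top0.png");c=cam("top")
k=cv2.inRange(p[160:195,260:290],(0,0,0),(30,30,30));ys,xs=np.nonzero(k);print(xs.mean()+260,ys.mean()+160,len(xs),xs.min()+260,xs.max()+260,ys.min()+160,ys.max()+160)
for z in(.15,.165):print(onplane(c,(xs.mean()+260,ys.mean()+160),z))
E
```

```text
wrist 0.095 1885 rect [625.2 -24.2  55.8  70.2  62.6] med [ 0.6283 -0.0247  0.0987]
wrist 0.106 754 rect [625.4 -24.2  31.8  68.3  63.7] med [ 0.6325 -0.0311  0.1101]
wrist 0.12 460 rect [626.3 -24.7  11.9  31.7  64.3] med [ 0.6282 -0.0255  0.1613]
wrist filler 0.077 633 rect [582.1 244.6  39.4  38.2  65.6] med [0.5822 0.2432 0.0808]
wrist bottle 0.045 501 rect [744.  183.4  23.5  28.3  70.8] med [0.7434 0.1814 0.0579]
wrist box 0.025 1827 rect [ 717.2 -194.3   75.3   34.2   56.2] med [ 0.7147 -0.1944  0.0304]
top 0.095 405 rect [624.6 -24.4  56.   70.5  62.6] med [ 0.6218 -0.0246  0.0995]
top 0.106 172 rect [624.7 -24.   30.9  67.9  64.2] med [ 0.6157 -0.0202  0.1103]
top 0.12 89 rect [624.1 -24.4  12.1  31.8  63.7] med [ 0.6208 -0.0232  0.161 ]
top filler 0.077 205 rect [580.5 244.7  37.8  37.7  53.2] med [0.5798 0.2446 0.0812]
top bottle 0.045 97 rect [742.2 183.9  23.1  27.2  24.2] med [0.7411 0.1833 0.0576]
top box 0.025 920 rect [ 739.4 -209.8   75.    90.3   55.9] med [ 0.7379 -0.2092  0.0317]
top tube 0.1 95 rect [501.8 278.3  25.8  26.2   1. ] med [0.5027 0.281  0.1076]
scene 0.095 347 rect [624.4 -21.6  60.2  70.9  64.1] med [ 0.6371 -0.0087  0.1011]
scene 0.106 238 rect [624.3 -20.5  31.5  68.   62. ] med [ 0.6271 -0.0183  0.1108]
scene 0.12 234 rect [624.9 -20.7  16.7  33.5  56.2] med [ 0.6273 -0.0186  0.1516]
scene filler 0.077 271 rect [580.9 247.6  39.5  38.   28. ] med [0.5834 0.2491 0.0833]
scene bottle 0.045 258 rect [746.8 190.8  27.8  31.4  32.4] med [0.749  0.1927 0.0528]
scene box 0.025 891 rect [ 739.5 -206.9   79.    90.3   56.8] med [ 0.743  -0.2018  0.0329]
scene tube 0.1 145 rect [501.8 280.9  30.1  27.7  13. ] med [0.4986 0.2806 0.1087]
279.09090909090907 182.5974025974026 154 269 289 171 194
[ 0.61343775 -0.03716012  0.15      ]
[ 0.60969914 -0.03641155  0.165     ]
```

```bash
python3 - <<'E'
from h import *
s=sense();R0=R.from_quat(s["tcp_rot"]);p0=np.array(s["tcp_pos"]);R1=tool(-26.3,40);H=np.array([.625,-.0243,.148]);t=R1.apply([0,0,1])
rows(p0,R0,H-.09*t,R1,5);print("approach",.09*t, "tcp target",H+.0187*t)
E
```

```text
turn/row [-3.56 -7.17  0.04] tot [-17.82 -35.87   0.2 ]
-0.0034 0.0012 -0.0164
-0.0034 0.0012 -0.0160
-0.0035 0.0013 -0.0157
-0.0036 0.0013 -0.0153
-0.0038 0.0014 -0.0150
approach [ 0.05186253 -0.02563206 -0.068944  ] tcp target [ 0.63577588 -0.02962577  0.13367497]
```

Call:
play_rows(series="-0.0034 0.0012 -0.0164 -3.56 -7.17 0 -1;-0.0034 0.0012 -0.016 -3.56 -7.17 0 -1;-0.0035 0.0013 -0.0157 -3.56 -7.17 0 -1;-0.0036 0.0013 -0.0153 -3.56 -7.17 0 -1;-0.0038 0.0014 -0.015 -3.56 -7.17 0.2 -1;0.013 -0.0064 -0.017 0 0 0 -1;0.013 -0.0064 -0.017 0 0 0 -1;0.013 -0.0064 -0.017 0 0 0 -1;0.013 -0.0064 -0.018 0 0 0 -1;0 0 0 0 0 0 -1")

```text
time_s: 3.9
tcp_pos: [0.6431, -0.0366, 0.1609]
tcp_rot: [0.942, -0.226, 0.241, 0.056]
wrist_force: [-0.6, 0.2, 0.5]
finger_gap: 0.0855
grasp_force: 0.0
```

```bash
python3 - <<'E'
from h import *
s=sense();R0=R.from_quat(s["tcp_rot"]);t=R0.apply([0,0,1]);print(s["tcp_pos"],s["tcp_pos"]-.0187*t,t,s["wrist_force"])
p,d=optics.grab_frame("wrist");cv2.imwrite("pics/w2.png",p)
P=cloud(cam("wrist",s),d);k=(abs(P[...,0]-.625)<.03)&(abs(P[...,1]+.024)<.03)&(P[...,2]>.12)&(P[...,2]<.18)&(d>0);q=P[k];print(len(q),q.min(0),q.max(0))
E
```

```text
[ 0.64314931 -0.03661021  0.16087431] [ 0.63511237 -0.03261065  0.17727861] [ 0.42978303 -0.21387992 -0.87723539] [-0.59793827  0.24908424  0.46682232]
1446 [ 0.60800492 -0.03634599  0.14675332] [0.65499393 0.00599818 0.17998735]
```

View pics/w2.png

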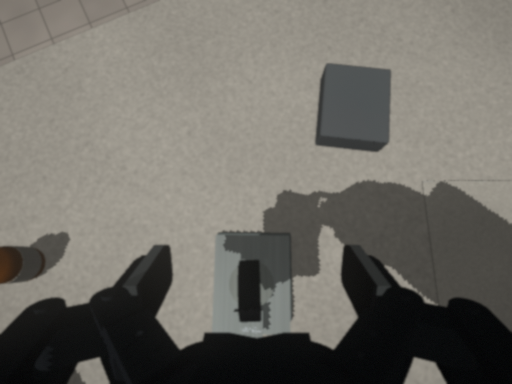

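The view shows the disc at cols 238–260 between the fingers, unobstructed. The tilt reached only 29°, so I'll finish it more slowly.

```bash
python3 - <<'E'
from h import *
s=sense();R0=R.from_quat(s["tcp_rot"]);p0=np.array(s["tcp_pos"]);R1=tool(-26.3,40);H=np.array([.625,-.0243,.148]);t=R1.apply([0,0,1])
rows(p0,R0,H-.0*t,R1,6)
E
```

```text
turn/row [-0.88 -1.66  0.09] tot [-5.3  -9.94  0.55]
-0.0012 0.0011 -0.0047
-0.0012 0.0011 -0.0047
-0.0013 0.0011 -0.0047
-0.0013 0.0011 -0.0047
-0.0013 0.0011 -0.0047
-0.0013 0.0011 -0.0047
```

Call:
play_rows(series="-0.0012 0.0011 -0.0047 -0.88 -1.66 0.09 -1;-0.0012 0.0011 -0.0047 -0.88 -1.66 0.09 -1;-0.0013 0.0011 -0.0047 -0.88 -1.66 0.09 -1;-0.0013 0.0011 -0.0047 -0.88 -1.66 0.09 -1;-0.0013 0.0011 -0.0047 -0.88 -1.66 0.09 -1;-0.0013 0.0011 -0.0047 -0.88 -1.66 0.09 -1;0 0 0 0 0 0 -1;0 0 0 0 0 0 -1")

```text
time_s: 4.95
tcp_pos: [0.6384, -0.0319, 0.1346]
tcp_rot: [0.924, -0.217, 0.306, 0.073]
wrist_force: [0.1, 0.1, 0.4]
finger_gap: 0.0852
grasp_force: 0.0
```

```bash
python3 - <<'E'
from h import *
s=sense();R0=R.from_quat(s["tcp_rot"]);t=R0.apply([0,0,1]);print(s["tcp_pos"]-.0187*t,R0.as_matrix().round(3).tolist(),s["wrist_force"],np.array(s["joint_positions"]).round(3))
rows(np.array(s["tcp_pos"]),R0,np.array([.625,-.0243,.148]),tool(-26.3,40),2)
E
```

```text
[ 0.6284364  -0.02693932  0.14964199] [[0.718, -0.445, 0.534], [-0.356, -0.895, -0.268], [0.598, 0.002, -0.802]] [0.09292282 0.06299691 0.44577029] [-1.343  0.179  1.2    2.166  0.508  0.437 -2.636]
turn/row [-0.68 -1.51  0.08] tot [-1.35 -3.01  0.16]
-0.0013 0.0012 -0.0005
-0.0013 0.0012 -0.0005
```

Call:
play_rows(series="-0.0017 0.0013 -0.0008 0 0 0 -1;-0.0017 0.0013 -0.0008 0 0 0 -1;0 0 0 0 0 0 -0.5;0 0 0 0 0 0 0.2;0 0 0 0 0 0 0.7;0 0 0 0 0 0 1;0 0 0 0 0 0 1;0 0 0 0 0 0 1", newtons=60)

```text
time_s: 5.95
tcp_pos: [0.6347, -0.0307, 0.1327]
tcp_rot: [0.924, -0.217, 0.306, 0.074]
wrist_force: [-0.6, 0.9, -0.3]
finger_gap: 0.0116
grasp_force: 59.3
```

```bash
python3 - <<'E'
from h import *
s=sense();R0=R.from_quat(s["tcp_rot"]);t=R0.apply([0,0,1]);g=s["tcp_pos"]-.0187*t;print(g,s["wrist_force"],s["ft_torque"],np.array(s["joint_positions"]).round(3),s["finger_gap"],s["grasp_force"])
rows(np.array(s["tcp_pos"]),R0,np.array([.625,-.0243,g[2]]),R.from_euler("z",76,degrees=True)*R0,12)
E
```

```text
[ 0.62470111 -0.02561123  0.14771612] [-0.62627411  0.9209689  -0.33964423] [0.31175359 0.72631486 0.02738571] [-1.382  0.187  1.238  2.175  0.501  0.431 -2.637] 0.011576021963963155 59.31277871131897
turn/row [0.   0.   6.33] tot [ 0.  0. 76.]
0.0005 0.0012 0.0000
0.0004 0.0013 0.0000
0.0003 0.0013 0.0000
0.0001 0.0013 0.0000
-0.0000 0.0013 0.0000
-0.0001 0.0013 0.0000
-0.0003 0.0013 0.0000
-0.0004 0.0013 0.0000
-0.0005 0.0012 0.0000
-0.0007 0.0011 0.0000
-0.0008 0.0011 0.0000
-0.0009 0.0010 0.0000
```

Call:
play_rows(series="0.0005 0.0012 0 0 0 6.3 1;0.0004 0.0013 0 0 0 6.3 1;0.0003 0.0013 0 0 0 6.3 1;0.0001 0.0013 0 0 0 6.3 1;0 0.0013 0 0 0 6.3 1;-0.0001 0.0013 0 0 0 6.3 1;-0.0003 0.0013 0 0 0 6.3 1;-0.0004 0.0013 0 0 0 6.3 1;-0.0005 0.0012 0 0 0 6.3 1")

```text
time_s: 7.08
tcp_pos: [0.6339, -0.0205, 0.1321]
tcp_rot: [0.939, 0.155, 0.303, -0.047]
wrist_force: [4.1, 4.2, 5.0]
finger_gap: 0.0111
grasp_force: 59.7
```

```bash
python3 - <<'E'
from h import *
s=sense();R0=R.from_quat(s["tcp_rot"]);t=R0.apply([0,0,1]);g=s["tcp_pos"]-.0187*t;print(g,s["wrist_force"],s["ft_torque"],np.array(s["joint_positions"]).round(3),s["finger_gap"],s["grasp_force"])
yaw=np.degrees(np.arctan2(t[1],t[0]));print("heading",yaw,"pitch",np.degrees(np.arccos(-t[2])))
rows(np.array(s["tcp_pos"]),R0,np.array([.625,-.0243,.148]),R.from_euler("z",49.5-yaw,degrees=True)*R0,6)
E
```

```text
[ 0.62355921 -0.02388933  0.14732641] [4.13809289 4.18675776 4.96005222] [ 0.91255544 -0.96888023  0.17503938] [-0.829  0.092  0.981  2.178 -0.815  0.462 -0.456] 0.011131779720937212 59.66019093990326
heading 18.253699246279012 pitch 35.74011344965412
turn/row [0.   0.   5.21] tot [ 0.    0.   31.25]
-0.0001 0.0009 0.0001
-0.0002 0.0008 0.0001
-0.0003 0.0008 0.0001
-0.0003 0.0007 0.0001
-0.0004 0.0007 0.0001
-0.0005 0.0006 0.0001
```

Call:
play_rows(series="-0.0001 0.0009 0.0001 0 0 4 1;-0.0002 0.0008 0.0001 0 0 4 1;-0.0002 0.0006 0.0001 0 0 4 1;-0.0003 0.0006 0.0001 0 0 4 1;-0.0003 0.0005 0.0001 0 0 4 1;-0.0004 0.0005 0.0001 0 0 4 1;-0.0004 0.0004 0 0 0 4 1;-0.0004 0.0004 0 0 0 3.2 1;0 0 0 0 0 0 1")

```text
time_s: 8.2
tcp_pos: [0.6303, -0.0152, 0.1321]
tcp_rot: [0.863, 0.402, 0.279, -0.126]
wrist_force: [2.5, 7.8, 17.1]
finger_gap: 0.0113
grasp_force: 61.2
```

```bash
cat >> h.py <<'E'
def stat():
    s=sense();R0=R.from_quat(s["tcp_rot"]);t=R0.apply([0,0,1]);g=s["tcp_pos"]-.0187*t
    yaw=np.degrees(np.arctan2(t[1],t[0]))
    print("T",s["time_s"],"grasp",g.round(4),"F",np.array(s["wrist_force"]).round(1),"M",np.array(s["ft_torque"]).round(2),"q",np.array(s["joint_positions"]).round(2),"gap",round(s["finger_gap"],4))
    print("heading",yaw.round(2),"pitch",np.degrees(np.arccos(-t[2])).round(2),"y",R0.apply([0,1,0]).round(4))
    return s,R0,np.array(s["tcp_pos"]),g
E
python3 - <<'E'
from h import *
stat()
E
```

```text
T 8.2 grasp [ 0.6232 -0.0235  0.1473] F [ 2.5  7.8 17.1] M [ 2.91 -1.49  0.47] q [-0.48  0.32  0.86  1.99 -1.05  0.98  0.26] gap 0.0113
heading 49.33 pitch 35.64 y [ 0.7637 -0.6455  0.0059]
```

Call:
play_rows(series="0 0 0.002 0 0 0 1;0 0 0.004 0 0 0 1;0 0 0.01 0 0 0 1;0 0 0.012 0 0 0 1;0 0 0.012 0 0 0 1;0 0 0 0 0 0 1")

```text
time_s: 8.95
tcp_pos: [0.6277, -0.0176, 0.1689]
tcp_rot: [0.865, 0.401, 0.276, -0.125]
wrist_force: [3.2, 1.7, 1.6]
finger_gap: 0.0112
grasp_force: 60.8
```

```bash
python3 - <<'E'
from h import *
stat()
E
```

```text
T 8.95 grasp [ 0.6207 -0.0258  0.1842] F [3.2 1.7 1.6] M [ 0.12 -0.4  -0.07] q [-0.53  0.25  0.9   1.96 -0.95  1.01  0.16] gap 0.0112
heading 49.19 pitch 35.26 y [ 0.7619 -0.6477  0.0055]
```

Call:
play_rows(series="0.002 0.001 0.01 0 0 0 1;0.0005 0.0005 0.014 0 0 0 1;0.0005 0.0005 0.014 0 0 0 1;0 0 0.014 0 0 0 1;0 0 0.014 0 0 0 1;0 0 0.014 0 0 0 1;0 0 0.014 0 0 0 1;0 0 0.014 0 0 0 1;0 0 0 0 0 0 1;0 0 0 0 0 0 1")

```text
time_s: 10.2
tcp_pos: [0.6297, -0.0158, 0.2755]
tcp_rot: [0.865, 0.4, 0.275, -0.125]
wrist_force: [-0.0, -0.6, -1.4]
finger_gap: 0.0111
grasp_force: 60.9
```

```bash
python3 - <<'E'
from h import *
stat()
c=cam("scene");p,d=optics.grab_frame("scene");cv2.imwrite("pics/s2.png",cv2.resize(p[90:260,170:340],(800,800*170//170))[:600]);cv2.imwrite("pics/s2f.png",p);np.save("s2.npy",d)
p,d=optics.grab_frame("top");cv2.imwrite("pics/t2.png",p);np.save("t2.npy",d)
E
```

```text
T 10.2 grasp [ 0.6227 -0.024   0.2908] F [-0.  -0.6 -1.4] M [-0.55  0.51  0.01] q [-0.62  0.1   0.95  1.84 -0.74  1.1  -0.09] gap 0.0111
heading 49.31 pitch 35.16 y [ 0.7616 -0.648   0.0037]
```

View pics/s2f.png

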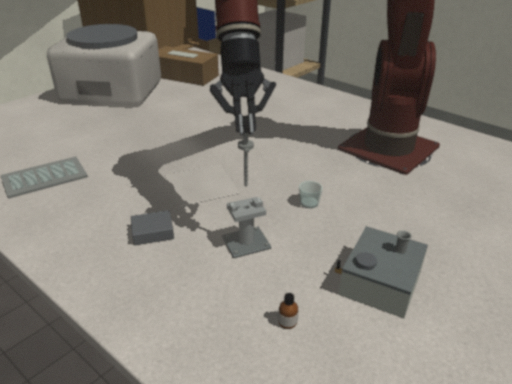

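The rod is out of the holder and hangs from the gripper: collar near (246,143), tip near (246,186). I'll measure its axis from the depth image.

```bash
cat >> h.py <<'E'
def rodline(name,d,g,zlo,zhi,c=None):
    c=cam(name) if c is None else c;X=cloud(c,d);k=(d>0)&(X[...,2]>zlo)&(X[...,2]<zhi)&(np.hypot(X[...,0]-g[0],X[...,1]-g[1])<.02)
    q=X[k]
    if len(q)<6: print(name,"few",len(q));return
    v=q-c[2];v/=np.linalg.norm(v,axis=1)[:,None];q=q+.0035*v
    A=np.c_[np.ones(len(q)),q[:,2]];co,*_=np.linalg.lstsq(A,q[:,:2],rcond=None)
    print(name,len(q),"z",q[:,2].min().round(4),q[:,2].max().round(4),"slope",co[1].round(4),"at grip",(co[0]+co[1]*g[2]).round(4),"at tip",(co[0]+co[1]*(g[2]-.138)).round(4),"resid",(q[:,:2]-A@co).std(0).round(4))
E
python3 - <<'E'
from h import *
s,R0,p,g=stat()
rodline("scene",np.load("s2.npy"),g,g[2]-.145,g[2]-.055)
rodline("top",np.load("t2.npy"),g,g[2]-.145,g[2]-.055)
s=sense();im,d=optics.grab_frame("wrist");rodline("wrist",d,g,g[2]-.145,g[2]-.055,cam("wrist",s));cv2.imwrite("pics/w3.png",im)
E
```

```text
T 10.3 grasp [ 0.6226 -0.024   0.2904] F [ 0.  1. -1.] M [-0.55  0.46  0.01] q [-0.62  0.1   0.95  1.84 -0.74  1.1  -0.09] gap 0.0114
heading 49.32 pitch 35.13 y [ 0.7616 -0.6481  0.0034]
scene 136 z 0.1531 0.2325 slope [-0.0258 -0.02  ] at grip [ 0.6212 -0.0249] at tip [ 0.6247 -0.0221] resid [0.0017 0.0023]
top few 0
wrist few 0
```

```bash
python3 - <<'E'
from h import *
s,R0,p,g=stat()
rows(p,R0,np.array([.5025,.278,.30]),R.from_euler("z",41,degrees=True)*R0,11)
E
```

```text
T 10.35 grasp [ 0.6227 -0.024   0.2905] F [-0.8  0.1 -0.5] M [-0.52  0.45  0.05] q [-0.62  0.1   0.95  1.84 -0.74  1.1  -0.09] gap 0.0111
heading 49.32 pitch 35.13 y [ 0.7615 -0.6481  0.0035]
turn/row [ 0.   -0.    3.73] tot [ 0. -0. 41.]
-0.0115 0.0279 0.0009
-0.0115 0.0279 0.0009
-0.0115 0.0278 0.0009
-0.0115 0.0278 0.0009
-0.0116 0.0277 0.0009
-0.0116 0.0277 0.0009
-0.0116 0.0277 0.0009
-0.0116 0.0276 0.0009
-0.0116 0.0276 0.0009
-0.0116 0.0275 0.0009
-0.0116 0.0275 0.0009
```

Call:
play_rows(series="-0.0115 0.0279 0.0009 0 0 3.73 1;-0.0115 0.0279 0.0009 0 0 3.73 1;-0.0115 0.0278 0.0009 0 0 3.73 1;-0.0115 0.0278 0.0009 0 0 3.73 1;-0.0116 0.0277 0.0009 0 0 3.73 1;-0.0116 0.0277 0.0009 0 0 3.73 1;-0.0116 0.0277 0.0009 0 0 3.73 1;-0.0116 0.0276 0.0009 0 0 3.73 1;-0.0116 0.0276 0.0009 0 0 3.73 1;-0.0116 0.0275 0.0009 0 0 3.73 1;-0.0116 0.0275 0.0009 0 0 3.73 1;0 0 0 0 0 0 1")

```text
time_s: 11.85
tcp_pos: [0.5013, 0.2921, 0.2854]
tcp_rot: [0.668, 0.68, 0.213, -0.214]
wrist_force: [0.8, -0.7, -1.2]
finger_gap: 0.0114
grasp_force: 60.8
```

```bash
python3 - <<'E'
from h import *
s,R0,p,g=stat()
for n in("scene","top"):
    im,d=optics.grab_frame(n);np.save(n+"3.npy",d);cv2.imwrite(f"pics/{n}3.png",im);rodline(n,d,g,g[2]-.145,g[2]-.06)
im=cv2.imread("pics/scene3.png")
K,Rw,o=cam("scene");u=K@(Rw.T@(g-[0,0,.06]-o));u=u[:2]/u[2];print(u)
x,y=int(u[0])-50,int(u[1])-50;cv2.imwrite("pics/sc3.png",cv2.resize(im[y:y+110,x:x+110],(600,600),interpolation=2));print(x,y)
E
```

```text
T 11.85 grasp [0.5014 0.2813 0.3007] F [ 0.8 -0.7 -1.2] M [-0.75 -0.02  0.01] q [-0.91  0.04  0.68  1.84 -0.68  1.21  0.02] gap 0.0114
heading 90.72 pitch 35.15 y [0.9998 0.0175 0.0035]
scene 160 z 0.1635 0.2389 slope [ 0.0026 -0.0294] at grip [0.5011 0.2806] at tip [0.5007 0.2847] resid [0.0018 0.0023]
top few 0
[417.42170494 177.97350746]
367 127
```

View pics/sc3.png

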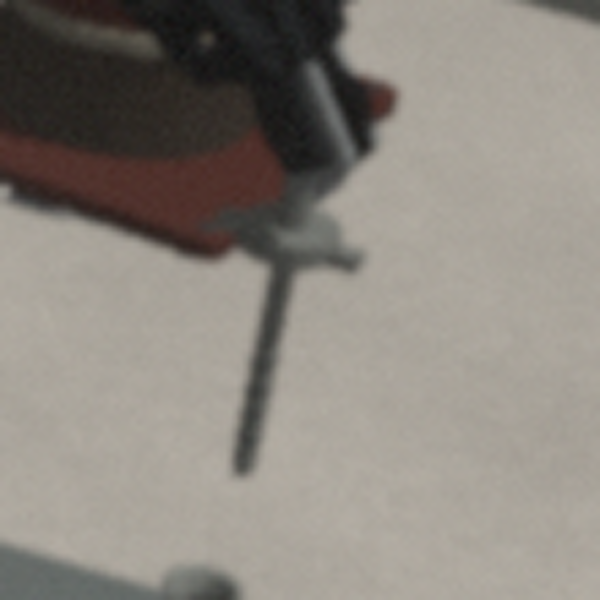

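The crop shows the rod leaning, with its tip at (240,470) to the left of the collar at (285,250). The depth fit agrees: about 1.7° toward +h. I'll straighten it and descend to just above the rim.

Call:
play_rows(series="0.0003 0 -0.0002 -0.85 0 0 1;0.0004 0 -0.0001 -0.85 0 0 1;0 0 -0.012 0 0 0 1;0 0 -0.012 0 0 0 1;0 0 -0.012 0 0 0 1;0 0 -0.006 0 0 0 1;0 0 0 0 0 0 1")

```text
time_s: 12.82
tcp_pos: [0.5032, 0.2887, 0.2428]
tcp_rot: [0.673, 0.681, 0.203, -0.204]
wrist_force: [0.9, 0.2, -0.8]
finger_gap: 0.0111
grasp_force: 60.9
```

```bash
python3 - <<'E'
from h import *
s,R0,p,g=stat()
im,d=optics.grab_frame("scene");cv2.imwrite("pics/scene4.png",im);rodline("scene",d,g,g[2]-.135,g[2]-.06)
X=cloud(cam("scene"),d);k=(d>0)&(X[...,2]>.1)&(X[...,2]<.113)&(np.hypot(X[...,0]-.502,X[...,1]-.28)<.03);q=X[k];print(cv2.minAreaRect(q[:,:2].astype(np.float32)*1000))
E
```

```text
T 12.825 grasp [0.5033 0.2783 0.2584] F [ 0.9  0.2 -0.8] M [-0.73 -0.   -0.01] q [-0.9   0.08  0.68  1.89 -0.69  1.15  0.07] gap 0.0111
heading 90.38 pitch 33.44 y [0.9999 0.0109 0.0028]
scene 142 z 0.1233 0.1963 slope [-0.0023  0.0047] at grip [0.5027 0.2785] at tip [0.503  0.2778] resid [0.0018 0.0022]
((500.5616455078125, 280.65899658203125), (27.58230209350586, 27.865623474121094), 36.47604751586914)
```

Call:
play_rows(series="-0.0008 0.0012 0 0 0 0 1;-0.0007 0.0013 0 0 0 0 1;0 0 -0.006 0 0 0 1;0 0 -0.006 0 0 0 1;0 0 -0.006 0 0 0 1;0 0 -0.006 0 0 0 1;0 0 -0.006 0 0 0 1;0 0 -0.006 0 0 0 1;0 0 0 0 0 0 1")

```text
time_s: 14.0
tcp_pos: [0.5017, 0.2912, 0.2069]
tcp_rot: [0.673, 0.681, 0.203, -0.204]
wrist_force: [0.9, 0.7, -1.1]
finger_gap: 0.0109
grasp_force: 60.9
```

```bash
python3 - <<'E'
from h import *
s,R0,p,g=stat()
im,d=optics.grab_frame("scene");cv2.imwrite("pics/scene5.png",im);rodline("scene",d,g,.115,g[2]-.06)
E
```

```text
T 14.0 grasp [0.5018 0.2808 0.2225] F [ 0.9  0.7 -1.1] M [-0.71  0.06 -0.  ] q [-0.89  0.12  0.68  1.93 -0.74  1.1   0.13] gap 0.0109
heading 90.37 pitch 33.45 y [0.9999 0.011  0.003 ]
scene 90 z 0.113 0.1603 slope [-0.0012 -0.0134] at grip [0.5012 0.2792] at tip [0.5013 0.2811] resid [0.0015 0.0022]
```

Call:
play_rows(series="0 0 -0.007 0 0 0 1;0 0 -0.007 0 0 0 1;0 0 -0.007 0 0 0 1;0 0 -0.007 0 0 0 1;0 0 -0.007 0 0 0 1;0 0 -0.007 0 0 0 1;0 0 -0.007 0 0 0 1;0 0 -0.005 0 0 0 1;0 0 0 0 0 0 1")

```text
time_s: 15.18
tcp_pos: [0.5018, 0.2912, 0.153]
tcp_rot: [0.673, 0.681, 0.203, -0.204]
wrist_force: [-0.2, -0.3, -0.5]
finger_gap: 0.0115
grasp_force: 60.9
```

```bash
python3 - <<'E'
from h import *
s,R0,p,g=stat()
im,d=optics.grab_frame("scene");cv2.imwrite("pics/scene6.png",im)
K,Rw,o=cam("scene");u=K@(Rw.T@(g-[0,0,.05]-o));u=u[:2]/u[2]
x,y=int(u[0])-40,int(u[1])-45;cv2.imwrite("pics/sc6.png",cv2.resize(im[y:y+80,x:x+80],(560,560),interpolation=2));print(x,y)
X=cloud(cam("scene"),d);k=(d>0)&(X[...,2]>.095)&(X[...,2]<.15)&(np.hypot(X[...,0]-.502,X[...,1]-.28)<.03);print(np.histogram(X[k][:,2],bins=11,range=(.095,.15)))
E
```

```text
T 15.175 grasp [0.5018 0.2809 0.1686] F [-0.2 -0.3 -0.5] M [-0.69 -0.    0.02] q [-0.87  0.2   0.67  1.99 -0.83  1.04  0.25] gap 0.0115
heading 90.35 pitch 33.45 y [0.9999 0.0109 0.0032]
364 186
(array([ 26,  30,  35,  34,   0,  20,  83, 105,  10,   9,   1]), array([0.095, 0.1  , 0.105, 0.11 , 0.115, 0.12 , 0.125, 0.13 , 0.135,
       0.14 , 0.145, 0.15 ]))
```

View pics/sc6.png

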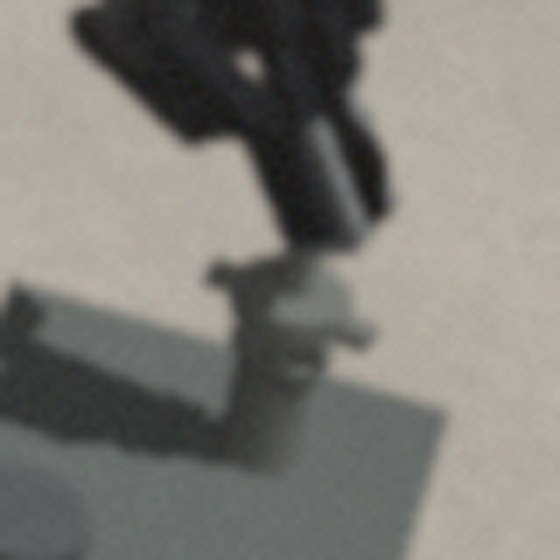

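The collar (about (300,290) in the crop) sits roughly 10 mm above the rim, and there's no contact force. I'll lower it slowly.

Call:
play_rows(series="0 0 -0.003 0 0 0 1;0 0 -0.003 0 0 0 1;0 0 -0.002 0 0 0 1;0 0 -0.001 0 0 0 1;0 0 -0.001 0 0 0 1;0 0 0 0 0 0 1")

```text
time_s: 15.98
tcp_pos: [0.5019, 0.2913, 0.1434]
tcp_rot: [0.673, 0.681, 0.204, -0.203]
wrist_force: [-0.4, -0.1, -0.6]
finger_gap: 0.0115
grasp_force: 60.9
```

Call:
play_rows(series="0 0 -0.001 0 0 0 1;0 0 -0.0005 0 0 0 1;0 0 0 0 0 0 1")

```text
time_s: 16.35
tcp_pos: [0.502, 0.2912, 0.142]
tcp_rot: [0.673, 0.681, 0.204, -0.203]
wrist_force: [0.5, -0.3, -0.7]
finger_gap: 0.0112
grasp_force: 60.9
```

Call:
play_rows(series="0 0 -0.0007 0 0 0 1;0 0 -0.0007 0 0 0 1;0 0 0 0 0 0 1")

```text
time_s: 16.73
tcp_pos: [0.5022, 0.2914, 0.1417]
tcp_rot: [0.673, 0.681, 0.204, -0.204]
wrist_force: [-3.4, -3.2, 8.4]
finger_gap: 0.0112
grasp_force: 62.5
```

Call:
play_rows(series="0 0 -0.0004 0 0 0 1;0 0 0 0 0 0 1;0 0 0 0 0 0 1")

```text
time_s: 17.1
tcp_pos: [0.5022, 0.2914, 0.1417]
tcp_rot: [0.673, 0.681, 0.205, -0.204]
wrist_force: [-5.5, -5.1, 11.9]
finger_gap: 0.0114
grasp_force: 63.1
```

```bash
python3 - <<'E'
from h import *
s,R0,p,g=stat()
im,d=optics.grab_frame("scene")
X=cloud(cam("scene"),d);k=(d>0)&(X[...,2]>.095)&(X[...,2]<.15)&(np.hypot(X[...,0]-.502,X[...,1]-.28)<.03);print(np.histogram(X[k][:,2],bins=11,range=(.095,.15)))
# card from wrist pic w1 edges
m=cam("scene")
E
```

```text
T 17.1 grasp [0.5022 0.2811 0.1572] F [-5.5 -5.1 11.9] M [-0.26  1.13  0.54] q [-0.86  0.22  0.66  2.   -0.86  1.03  0.28] gap 0.0114
heading 90.28 pitch 33.6 y [0.9999 0.0112 0.0041]
(array([ 24,  21,   8,  37, 128,  41,  11,   8,   1,   8,  20]), array([0.095, 0.1  , 0.105, 0.11 , 0.115, 0.12 , 0.125, 0.13 , 0.135,
       0.14 , 0.145, 0.15 ]))
```

The collar's top reads about 0.118 m, so it is resting on the rim. Next I'll draw it out.

Call:
play_rows(series="0 0 0.003 0 0 0 1;0 0 0.008 0 0 0 1;0 0 0.014 0 0 0 1;0 0 0.015 0 0 0 1;0 0 0.015 0 0 0 1;0 0 0.015 0 0 0 1;0 0 0.015 0 0 0 1;0 0 0.015 0 0 0 1;0 0 0.015 0 0 0 1;0 0 0.015 0 0 0 1;0 0 0.015 0 0 0 1;0 0 0.015 0 0 0 1", newtons=90)

```text
time_s: 18.65
tcp_pos: [0.502, 0.2913, 0.3012]
tcp_rot: [0.673, 0.681, 0.204, -0.203]
wrist_force: [0.9, 0.4, -0.3]
finger_gap: 0.0112
grasp_force: 87.5
```

```bash
python3 - <<'E'
from h import *
s,R0,p,g=stat()
im,d=optics.grab_frame("scene");rodline("scene",d,g,g[2]-.135,g[2]-.06)
# card centre: corners seen in wrist picture 1
im=cv2.imread("pics/top0.png");c=cam("top")
b=cv2.GaussianBlur(im,(0,0),1.2).astype(float).sum(2)
reg=b[180:285,315:425];e=cv2.Canny(cv2.normalize(reg,None,0,255,32).astype(np.uint8),10,25)
L=cv2.HoughLinesP(e,1,np.pi/360,18,minLineLength=25,maxLineGap=8)
print(None if L is None else (L[:,0]+[315,180,315,180]).tolist())
cv2.imwrite("pics/card.png",cv2.resize(cv2.normalize(reg,None,0,255,32).astype(np.uint8),(660,630)))
E
```

```text
T 18.65 grasp [0.502  0.2809 0.3168] F [ 0.9  0.4 -0.3] M [-0.7  -0.02  0.01] q [-0.93  0.03  0.68  1.81 -0.62  1.22 -0.04] gap 0.0112
heading 90.3 pitch 33.48 y [0.9999 0.011  0.0038]
scene 164 z 0.1799 0.2549 slope [-0.0102 -0.0048] at grip [0.5006 0.2799] at tip [0.5021 0.2806] resid [0.0017 0.0022]
[[319, 184, 423, 284], [316, 218, 359, 254], [316, 190, 410, 284], [316, 282, 354, 247], [316, 280, 373, 223], [378, 210, 424, 210], [330, 183, 410, 263], [365, 237, 422, 180], [330, 181, 423, 238], [357, 266, 423, 182], [316, 262, 349, 206], [336, 194, 423, 283], [318, 181, 424, 199], [408, 182, 421, 281], [315, 183, 364, 284], [315, 190, 398, 281], [315, 259, 392, 180], [331, 278, 371, 238], [357, 180, 367, 283], [315, 254, 419, 257], [366, 232, 413, 279], [332, 252, 412, 181], [318, 281, 423, 206], [318, 267, 423, 272], [316, 206, 385, 181], [316, 183, 422, 182], [318, 195, 359, 253], [367, 200, 424, 223], [391, 212, 423, 260], [316, 250, 318, 197], [320, 190, 334, 263], [329, 222, 400, 200], [330, 182, 423, 264], [316, 283, 423, 276], [390, 181, 424, 256], [348, 181, 424, 271], [37
[... 1188 characters left out ...]
7, 281, 356, 247], [321, 192, 351, 189], [416, 263, 417, 226], [340, 267, 390, 269], [341, 211, 381, 203], [340, 185, 423, 184], [366, 259, 423, 188], [363, 275, 417, 273], [375, 219, 406, 201], [315, 275, 331, 218], [380, 194, 418, 181], [384, 280, 403, 234], [413, 246, 415, 284], [319, 217, 354, 225], [353, 186, 420, 250], [338, 284, 372, 284], [365, 242, 420, 249], [319, 273, 362, 279], [320, 237, 322, 209], [343, 261, 344, 227], [408, 226, 410, 180], [336, 180, 374, 180], [318, 227, 361, 232], [315, 245, 315, 200], [321, 203, 351, 207], [331, 240, 394, 229], [322, 276, 323, 248], [357, 202, 396, 237], [324, 192, 357, 189], [397, 281, 413, 226], [323, 229, 329, 202], [321, 189, 361, 246]]
```

View pics/card.png

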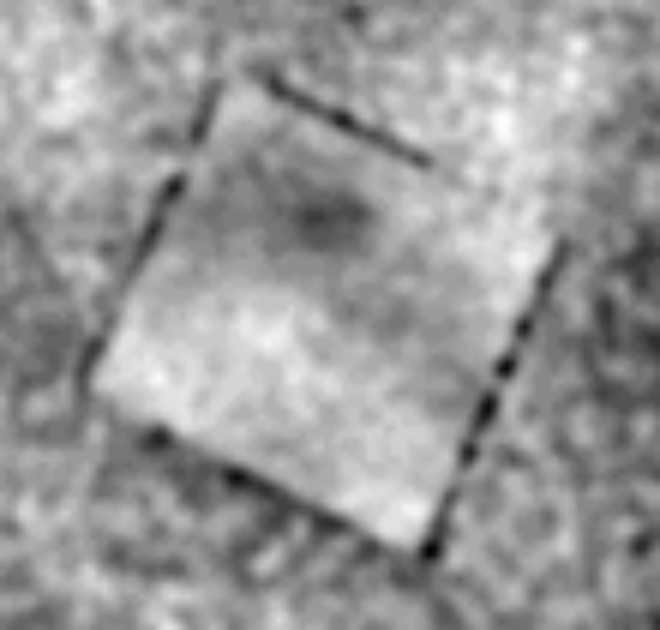

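Fitting the card's edges puts its corners at crop (227,61), (565,231), (428,558) and (90,388), so its centre is at pixel (369.2,231.2), about (0.524, −0.2805) in world. Next I'll carry the rod over.

```bash
python3 - <<'E'
from h import *
print(onplane(cam("top"),(369.2,231.2),.003))
s,R0,p,g=stat()
rows(p,R0,np.array([.589,-.158,.35]),R.from_euler("z",-28,degrees=True)*R0,12)
E
```

```text
[ 0.5237088  -0.28041143  0.003     ]
T 18.7 grasp [0.5027 0.2812 0.3189] F [-0.2  1.7  1.9] M [-0.57 -0.04 -0.02] q [-0.93  0.03  0.68  1.81 -0.62  1.23 -0.04] gap 0.011
heading 90.11 pitch 33.56 y [0.9999 0.0108 0.0059]
turn/row [-0.    0.   -2.33] tot [ -0.   0. -28.]
0.0076 -0.0366 0.0026
0.0076 -0.0366 0.0026
0.0076 -0.0366 0.0026
0.0076 -0.0367 0.0026
0.0076 -0.0367 0.0026
0.0076 -0.0367 0.0026
0.0076 -0.0367 0.0026
0.0076 -0.0367 0.0026
0.0076 -0.0367 0.0026
0.0076 -0.0368 0.0026
0.0076 -0.0368 0.0026
0.0076 -0.0368 0.0026
```

Call:
play_rows(series="0.0076 -0.0366 0.0026 0 0 -2.33 1;0.0076 -0.0366 0.0026 0 0 -2.33 1;0.0076 -0.0366 0.0026 0 0 -2.33 1;0.0076 -0.0366 0.0026 0 0 -2.33 1;0.0076 -0.0367 0.0026 0 0 -2.33 1;0.0076 -0.0367 0.0026 0 0 -2.33 1;0.0076 -0.0367 0.0026 0 0 -2.33 1;0.0076 -0.0367 0.0026 0 0 -2.33 1;0.0076 -0.0367 0.0026 0 0 -2.33 1;0.0076 -0.0368 0.0026 0 0 -2.33 1;0.0076 -0.0368 0.0026 0 0 -2.33 1;0.0076 -0.0368 0.0026 0 0 -2.33 1")

```text
time_s: 20.2
tcp_pos: [0.593, -0.1517, 0.3316]
tcp_rot: [0.818, 0.497, 0.247, -0.148]
wrist_force: [1.0, 0.6, -1.6]
finger_gap: 0.0108
grasp_force: 87.7
```

```bash
python3 - <<'E'
from h import *
s,R0,p,g=stat()
y=R0.apply([0,1,0])
rows(p,R0,np.array([.589,-.158,.32]),R.from_rotvec(-np.radians(89.5)*y)*R0,22)
E
```

```text
T 20.2 grasp [ 0.5882 -0.1608  0.3472] F [ 1.   0.6 -1.6] M [-0.63  0.28 -0.01] q [-0.32  0.32  1.05  1.58 -0.84  1.58  0.32] gap 0.0108
heading 62.14 pitch 33.46 y [ 0.8871 -0.4617  0.0042]
turn/row [-3.61  1.88 -0.02] tot [-79.39  41.32  -0.37]
-0.0005 -0.0009 -0.0019
-0.0005 -0.0009 -0.0018
-0.0005 -0.0010 -0.0018
-0.0005 -0.0010 -0.0017
-0.0006 -0.0010 -0.0016
-0.0006 -0.0010 -0.0015
-0.0006 -0.0010 -0.0014
-0.0006 -0.0010 -0.0013
-0.0006 -0.0010 -0.0012
-0.0006 -0.0010 -0.0011
-0.0006 -0.0010 -0.0010
-0.0006 -0.0010 -0.0009
-0.0005 -0.0010 -0.0008
-0.0005 -0.0010 -0.0007
-0.0005 -0.0009 -0.0007
-0.0005 -0.0009 -0.0006
-0.0005 -0.0008 -0.0005
-0.0004 -0.0008 -0.0004
-0.0004 -0.0007 -0.0004
-0.0004 -0.0007 -0.0003
-0.0004 -0.0006 -0.0002
-0.0003 -0.0006 -0.0002
```

Call:
play_rows(series="-0.0005 -0.0009 -0.0018 -3.61 1.88 0 1;-0.0005 -0.0009 -0.0018 -3.61 1.88 0 1;-0.0005 -0.001 -0.0018 -3.61 1.88 0 1;-0.0005 -0.001 -0.0017 -3.61 1.88 0 1;-0.0006 -0.001 -0.0016 -3.61 1.88 0 1;-0.0006 -0.001 -0.0015 -3.61 1.88 0 1;-0.0006 -0.001 -0.0014 -3.61 1.88 0 1;-0.0006 -0.001 -0.0013 -3.61 1.88 0 1;-0.0006 -0.001 -0.0012 -3.61 1.88 0 1;-0.0006 -0.001 -0.0011 -3.61 1.88 0 1;-0.0006 -0.001 -0.001 -3.61 1.88 0 1;-0.0006 -0.001 -0.0009 -3.61 1.88 0 1")

```text
time_s: 21.7
tcp_pos: [0.586, -0.162, 0.3146]
tcp_rot: [0.846, 0.515, -0.115, 0.07]
wrist_force: [0.1, -0.6, -0.8]
finger_gap: 0.011
grasp_force: 87.8
```

```bash
python3 - <<'E'
from h import *
s,R0,p,g=stat()
a=-118;R1=tool(62,-56.5);print((R1.apply([0,1,0])@R0.apply([0,1,0])))
rows(p,R0,np.array([.589,-.158,.32]),R1,12)
E
```

```text
T 21.7 grasp [ 0.5883 -0.1576  0.3327] F [ 0.1 -0.6 -0.8] M [ 0.32 -0.18 -0.03] q [-0.78  0.49  1.22  1.43 -0.19  1.55 -0.07] gap 0.011
heading -117.32 pitch 15.5 y [ 8.884e-01 -4.592e-01  1.000e-04]
0.9999322131480942
turn/row [-3.03  1.59 -0.05] tot [-36.31  19.04  -0.64]
-0.0004 -0.0010 -0.0007
-0.0004 -0.0010 -0.0007
-0.0004 -0.0009 -0.0006
-0.0004 -0.0009 -0.0005
-0.0004 -0.0009 -0.0005
-0.0004 -0.0008 -0.0004
-0.0004 -0.0008 -0.0004
-0.0003 -0.0008 -0.0003
-0.0003 -0.0007 -0.0003
-0.0003 -0.0007 -0.0002
-0.0003 -0.0006 -0.0002
-0.0003 -0.0006 -0.0001
```

Tracking is good, so I'll continue.

Call:
play_rows(series="-0.0004 -0.001 -0.0007 -3.03 1.59 -0.05 1;-0.0004 -0.001 -0.0007 -3.03 1.59 -0.05 1;-0.0004 -0.0009 -0.0006 -3.03 1.59 -0.05 1;-0.0004 -0.0009 -0.0005 -3.03 1.59 -0.05 1;-0.0004 -0.0009 -0.0005 -3.03 1.59 -0.05 1;-0.0004 -0.0008 -0.0004 -3.03 1.59 -0.05 1;-0.0004 -0.0008 -0.0004 -3.03 1.59 -0.05 1;-0.0003 -0.0008 -0.0003 -3.03 1.59 -0.05 1;-0.0003 -0.0007 -0.0003 -3.03 1.59 -0.05 1;-0.0003 -0.0007 -0.0002 -3.03 1.59 -0.05 1;-0.0003 -0.0006 -0.0002 -3.03 1.59 -0.05 1;-0.0003 -0.0006 -0.0001 -3.03 1.59 -0.05 1")

```text
time_s: 23.2
tcp_pos: [0.5821, -0.1705, 0.3093]
tcp_rot: [0.754, 0.454, -0.407, 0.244]
wrist_force: [0.5, 0.3, -1.0]
finger_gap: 0.0109
grasp_force: 87.9
```

```bash
cat >> h.py <<'E'
def level(name,d,g,yaw):
    "rod fit when held level, tip along heading yaw"
    c=cam(name);X=cloud(c,d);u=np.array([np.cos(np.radians(yaw)),np.sin(np.radians(yaw)),0]);v=np.array([-u[1],u[0],0]);e=X-g
    a,b=e@u,e@v;k=(d>0)&(a>.055)&(a<.16)&(abs(b)<.02)&(abs(e[...,2])<.03);q=X[k];w=q-c[2];w/=np.linalg.norm(w,axis=1)[:,None];q=q+.0035*w;a=(q-g)@u
    A=np.c_[np.ones(len(a)),a];co,*_=np.linalg.lstsq(A,np.c_[(q-g)@v,q[:,2]],rcond=None);t=a.max()
    print(name,len(q),"amax",t.round(4),"slope lateral,z",co[1].round(4),"tip",(g+u*t+v*(co[0,0]+co[1,0]*t))[:2].round(4),"z",(co[0,1]+co[1,1]*t).round(4))
E
python3 - <<'E'
from h import *
s,R0,p,g=stat();x=R0.apply([0,1,0]);yaw=np.degrees(np.arctan2(-x[0],x[1]));yaw=yaw if yaw<0 else yaw-180;print("tip heading",yaw)
for n in("top","scene"):
    im,d=optics.grab_frame(n);cv2.imwrite(f"pics/{n}7.png",im);level(n,d,g,yaw)
E
```

```text
T 23.2 grasp [ 0.5894 -0.1567  0.3196] F [ 0.5  0.3 -1. ] M [ 0.97 -0.49  0.08] q [-0.88  0.89  1.25  1.38  0.14  1.63 -0.19] gap 0.0109
heading -117.94 pitch 56.66 y [ 0.8839 -0.4676 -0.0016]
tip heading -117.87975056906141
top 228 amax 0.1384 slope lateral,z [0.0059 0.0028] tip [ 0.5264 -0.2799] z 0.3201
scene 38 amax 0.1366 slope lateral,z [-0.0066 -0.0065] tip [ 0.5256 -0.2775] z 0.3216
```

View pics/scene7.png

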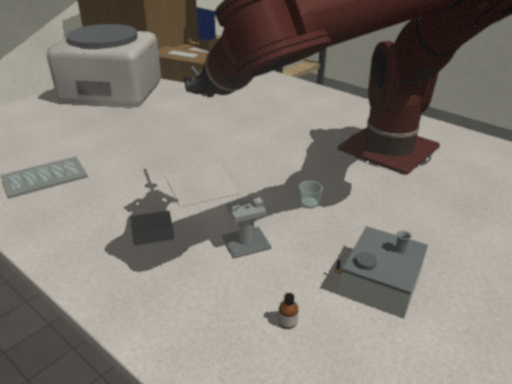

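The rod is level to within about 0.3° and its tip is within 3 mm of the card's centre at 0.32 m height. In the scene view the bottle, box and pot stand where they were. I'll make one small trim, let it settle, and hand in.

Call:
play_rows(series="-0.001 -0.0005 0 0 0 0 1;-0.001 0 0 0 0 0 1;0 0 0 0 0 0 1;0 0 0 0 0 0 1;0 0 0 0 0 0 1;0 0 0 0 0 0 1;0 0 0 0 0 0 1;0 0 0 0 0 0 1")

```text
time_s: 24.3
tcp_pos: [0.5801, -0.171, 0.3093]
tcp_rot: [0.755, 0.455, -0.405, 0.243]
wrist_force: [0.7, -0.8, -1.9]
finger_gap: 0.0108
grasp_force: 87.9
```

```bash
python3 - <<'E'
from h import *
s,R0,p,g=stat();im,d=optics.grab_frame("top");level("top",d,g,-117.9);print(ticket.hand_in())
E
```

```text
T 24.3 grasp [ 0.5874 -0.1572  0.3197] F [ 0.7 -0.8 -1.9] M [ 0.94 -0.49 -0.02] q [-0.89  0.89  1.25  1.39  0.14  1.63 -0.19] gap 0.0108
heading -117.94 pitch 56.43 y [ 0.8839 -0.4676 -0.0016]
top 227 amax 0.14 slope lateral,z [ 0.0066 -0.0034] tip [ 0.5236 -0.2819] z 0.3195
the job is handed in; nothing more can be done
None
```

The job is handed in at about 24 s: the rod was turned free (about 75°), lifted out, seated on the tube rim and drawn out, and it is now held level with its tip within about 2 mm of the card's centre, 0.32 m above the bench, with the bottle, slide box and stain pot left alone.

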